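# Lay out the study desk around two coasters

## Task

Set the desk out: the potted plant on the round grey felt coaster, the pen cup on the square one, the paper note block flat on the desk midway between the two coasters and square to the line joining them, and the steel paperweight on top of the block, each centred on its place. Lay the stapler the right way up on your side (the robot's side) of the note block, centred in front of it and parallel to the line joining the coasters, with a gap of 4 cm between block and stapler. Leave the tape roll lying where it is.

Things in the scene. Friction and masses are not known exactly. Their poses are not given: they have to be found in the camera images.
- plant: Small potted succulent: white round pot, 58 mm across at the foot, 66 mm at the rim, which is 68 mm high (a straight-sided band from 62 to 68 mm; the wall below tapers very slightly), short green leaves within the rim up to 90 mm high. Mass about 0.25 kg. Origin: centre of the underside; z up. Starts on the desk.
- pen_cup: Pen cup: empty open round cup of dark metal without a handle, 64 mm across at the rim and a little narrower at the foot, 85 mm high, wall 4 mm. Mass about 0.15 kg. Origin: centre of the underside; z up. Starts on the desk.
- note_block: Note block: a solid block of white paper leaves, 60 x 60 mm, 45 mm high, about 0.15 kg. Origin: centre of the underside; x and y square to its sides, z up. Starts on the desk at any yaw.
- paperweight: Paperweight: plain round steel puck with a domed top, 50 mm across (straight sides from 4 to 24 mm above its foot), 33 mm high, about 0.2 kg. Origin: centre of the underside; z up. Starts on the desk.
- stapler: Stapler: dark, long and narrow, 120 mm long (its x), 32 mm wide (its y), 43 mm high, flat parallel sides, can be gripped across the middle; about 0.22 kg. Origin: centre of the underside; z up. Starts on the desk, upright, at any yaw. Either end may point either way at the finish.
- round_coaster: Round grey felt coaster (firm), 90 mm across, 5 mm thick, fixed to the desk. Origin: centre of its underside, on the desk; z up. Its centre is 250 mm from the square coaster's; its y axis lies along the line joining the two coasters and its x axis points away from the robot, square to that line. It may be the left or the right one.
- square_coaster: Square grey felt coaster (firm), 90 x 90 mm, 5 mm thick, fixed to the desk. Origin: centre of its underside, on the desk; axes parallel to the round coaster's.
- tape_roll: Roll of packing tape lying flat, brown ring 68 mm across with a 40 mm hole, 19 mm high, 0.06 kg, among the things. To be left where it is. Origin: centre of the underside; z up. Other small bystanders, all under 35 mm high, lie about, clear of the places; the things start left and right of the coasters.
Not all that is in view belongs to the job. Of the things that look like the stapler, the larger one is meant.

How it is judged:
By the outcome, as a careful person would: the job done as asked, in the order asked, and still so for the second after the job is handed in, with the robot touching nothing.
It also fails if it takes over 120 s, if anything falls off the work surface, if the arm or the gripper's body presses on something with over 40 N, if the wrist force passes 120 N, or if a joint passes its speed limit or range.

## Robot

A 7-joint arm with a two-finger parallel gripper is mounted at the origin on the work surface. World frame = base frame: x ahead of the robot, y to its left, z up, the work surface at z = 0. Lengths are in m, angles in rad, forces in N, time in s.
With the tool pointing down it reaches from about 0.375 to 0.925 m from the base axis. Payload 3.1 kg.
Tool frame: the origin (TCP) lies between the finger pads; the fingertips stand 19 mm ahead of it and the grasp point (between the pads) is the TCP; z points along the fingers, y is the line along which they close (so a half turn about z gives the same grasp; the last joint's range is limited). The gripper opens to 85 mm and grips with 20 to 120 N. Pads are 22 mm wide; open, the fingers measure 114 mm over their backs; the gripper's body (76 mm by 85 mm) begins 54 mm behind the grasp point. The pads swing forward as they close: fully open they stand 13 mm farther back than shut.
Start: joints at [1.196, 0.383, 0.044, 1.598, -0.018, 1.161, -0.05], TCP at [0.178, -0.625, 0.25] pointing down, gripper open.
Joint ranges: [-2.61, 2.61], [-0.41, 2.15], [-1.48, 1.57], [0, 2.5], [-1.57, 4.71], [0.05, 1.97], [-2.85, 2.85]. Speed limits (rad/s): [2.79, 2.79, 3.14, 3.14, 3.14, 3.14, 3.14].

## Interface

Orientations are given as a unit quaternion [x, y, z, w].
In Python, from bench import move_ptp, movel, move_j, move_gripper, pause, inverse_kinematics, read_camera, camera_params, MotionError, sign_off, look_for, tip_of, read_time_s, read_qpos, read_joint_vel, read_effort, read_eef_pos, read_tcp_rot, read_ft_force, read_ft_torque, read_finger_gap, read_grasp_force gives the robot as it stands. Calls block until the motion is done:
- move_ptp(position, orientation): joint-space move of the TCP to a pose.
- movel(position, orientation=None, speed=0.15): straight line of the TCP; orientation=None keeps the orientation; speed is the mean speed in m/s.
- move_j(angles): joint-space move.
- move_gripper(opening, effort=None): finger opening in m; effort is the grip in N (None keeps the last); returns when the fingers have stopped.
- pause(seconds).
- inverse_kinematics(position, orientation): joint angles nearest the present ones, or None.
- read_camera(name): name is "side" or "top" or "wrist"; returns the picture (384x512x3 uint8, red, green, blue); there is no depth.
- camera_params(name): a dict with "K" (3x3 intrinsics, pixels), "dist_coeffs" ([k1, k2, p1, p2, k3] as OpenCV has them; the pictures are not rectified), "camera_from_world" (4x4, takes a point from world to camera coordinates). Camera axes: x right, y down, z forward; pixel columns grow to the right and rows downward; lengths in m; the calibration is good to about 2 mm. A picture is of the moment at which its call begins: read the wrist's pose just before it. camera_params takes no time and is no camera call; for the wrist camera it gives the pose at the moment of the call.
A pose or a line that the arm cannot do raises MotionError and nothing moves.
- sign_off(): hands the job in; it is judged then, once.
Trained networks look in the newest picture that a camera, given by its name, has taken for a name from the list of things; names that differ only in an ending like _2 or _b are one class to them, and where a whole thing is asked for, a point or a joint stands for the part that bears it (a point fixed in the world has none). Each returns a list of dicts, best first, with "confidence" (0 to 1); they miss things now and then, are a little off and sometimes report something else, mostly with a low value. They report only what shows in the picture. A call takes as long as a camera call. They do not tell look-alikes from the thing itself.
- look_for(camera, name): "at" ([column, row] in pixels, amid what is visible of it).
- tip_of(camera, name): "at" ([column, row] in pixels: a listed point, or the origin of a listed thing).
Readings, each from a call of its own:
- read_time_s(): time.
- read_qpos(): joint angles.
- read_joint_vel(): joint speeds.
- read_effort(): joint torques, N m.
- read_eef_pos(): TCP position.
- read_tcp_rot(): TCP orientation.
- read_ft_force(): force on the tool from outside, world axes, zero at the start.
- read_ft_torque(): the same for the moment, N m.
- read_finger_gap(): finger opening in m.
- read_grasp_force(): force on a finger pad.
Only numpy, scipy, OpenCV 4.12 (cv2) and the standard library are available. Lean on these libraries where they do the work, as an engineer would, in place of code of your own. Each camera call takes 0.05 s, during which the arm holds its last target. There are 200 camera calls.

## Working session

There is one attempt and no reset: what is moved stays moved. The work goes in short steps, each a Python script; the robot and the scene stay as the last script left them, time stands still between calls to the robot, and variables do not carry over. Pictures are saved under pics/ and viewed, at most 14 in all, crops included, and the job is handed in when it is done.

```bash
ls; mkdir -p pics; cat > h.py <<'E'
import numpy as np, cv2
from bench import *
def snap(cam,fn=None):
    P=camera_params(cam); im=read_camera(cam)
    if fn: cv2.imwrite('pics/'+fn,im[:,:,::-1])
    return im,P
def ray(P,uv):
    n=cv2.undistortPoints(np.array([[uv]],float),np.array(P['K']),np.array(P['dist_coeffs']))[0,0]
    T=np.array(P['camera_from_world']);R=T[:3,:3]
    return -R.T@T[:3,3], R.T@np.array([n[0],n[1],1])
def onz(P,uv,z):
    c,d=ray(P,uv); return c+d*(z-c[2])/d[2]
def proj(P,X):
    T=np.array(P['camera_from_world'])
    r=cv2.Rodrigues(T[:3,:3])[0]
    return cv2.projectPoints(np.array(X,float).reshape(-1,3),r,T[:3,3],np.array(P['K']),np.array(P['dist_coeffs']))[0][:,0]
NAMES=['plant','pen_cup','note_block','paperweight','stapler','round_coaster','square_coaster','tape_roll']
E
python3 - <<'E'
from h import *
print(read_time_s(),read_tcp_rot(),read_finger_gap())
for cam in ['top','side']:
    im,P=snap(cam,cam+'0.png'); print(cam,onz(P,(256,192),0).round(3),ray(P,(256,192))[0].round(3))
    for n in NAMES:
        for k,f in (('L',look_for),('T',tip_of)):
            for r in f(cam,n)[:4]: print(n,k,np.round(r['at'],1),round(r['confidence'],2),onz(P,r['at'],0)[:2].round(3))
E
```

```text
pics
0.0 [ 9.90431447e-01  1.37998975e-01 -2.52108796e-04 -1.32938788e-03] 0.08542337526485434
top [ 0.6   -0.004  0.   ] [0.417 0.017 1.434]
plant L [318.8 246.5] 0.89 [ 0.432 -0.191]
plant T [316.1 245.1] 0.76 [ 0.436 -0.183]
pen_cup L [366.6 184.1] 0.9 [ 0.62  -0.343]
pen_cup T [362.7 189.8] 0.72 [ 0.603 -0.331]
note_block L [376.4 246.2] 0.66 [ 0.431 -0.365]
note_block T [372.2 248. ] 0.93 [ 0.425 -0.352]
paperweight T [142.7 245.4] 0.51 [0.442 0.338]
stapler L [147.7 193. ] 0.83 [0.6   0.325]
stapler L [147.8 140. ] 0.83 [0.765 0.328]
stapler L [203.1 195.3] 0.74 [0.591 0.157]
stapler T [151.2 142.4] 0.85 [0.757 0.317]
stapler T [145.  196.4] 0.74 [0.59  0.333]
round_coaster L [288.7 189.9] 0.59 [ 0.605 -0.104]
round_coaster T [285.6 191.7] 0.65 [ 0.6   -0.094]
square_coaster L [203.9 196.9] 0.7 [0.587 0.155]
square_coaster L [288.9 190.5] 0.61 [ 0.603 -0.104]
square_coaster T [202.9 196.3] 0.68 [0.588 0.158]
tape_roll L [186.1 239.3] 0.84 [0.459 0.208]
tape_roll T [190.2 250.6] 0.77 [0.425 0.196]
tape_roll T [203.9 194.8] 0.52 [0.593 0.155]
side [ 0.61  -0.026 -0.   ] [0.438 0.
[... 231 characters left out ...]
93]
note_block L [246.3 252. ] 0.63 [0.588 0.155]
note_block T [340.5 122.7] 0.97 [ 0.425 -0.358]
paperweight L [298.2 341.8] 0.96 [0.435 0.332]
paperweight T [299.2 345.2] 0.83 [0.432 0.338]
paperweight T [277.  119.5] 0.16 [ 0.619 -0.328]
stapler L [214.2 315.3] 0.94 [0.613 0.317]
stapler L [153.3 296.9] 0.76 [0.752 0.31 ]
stapler T [153.  299.5] 0.93 [0.751 0.316]
stapler T [215.6 320. ] 0.78 [0.607 0.326]
round_coaster T [264.  173.4] 0.88 [ 0.605 -0.095]
square_coaster L [247.5 247.9] 0.87 [0.588 0.143]
square_coaster T [246.9 250.4] 0.74 [0.588 0.15 ]
tape_roll L [315.3 274. ] 0.79 [0.426 0.175]
tape_roll T [338.5 120.7] 0.68 [ 0.432 -0.367]
tape_roll T [315.1 286. ] 0.67 [0.422 0.204]
```

```bash
python3 - <<'E'
import cv2
t=cv2.imread('pics/top0.png');s=cv2.imread('pics/side0.png')
cv2.imwrite('pics/topc.png',cv2.resize(t[110:290,110:410],None,fx=2.66,fy=2.66,interpolation=cv2.INTER_CUBIC))
cv2.imwrite('pics/sidec.png',cv2.resize(s[70:384,110:410],None,fx=1.9,fy=1.9,interpolation=cv2.INTER_CUBIC))
E
```

```text
(no output)
```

View pics/topc.png

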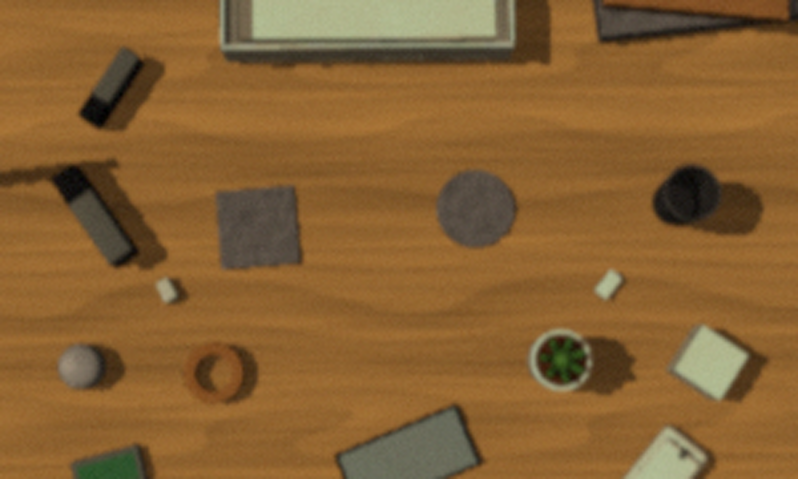

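View pics/sidec.png

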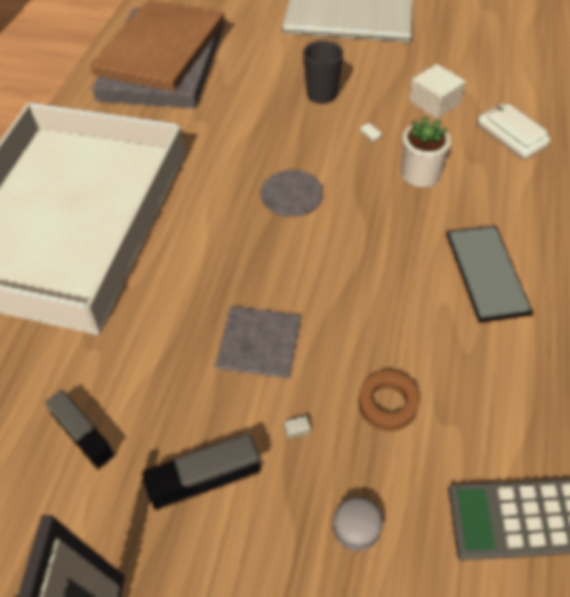

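Top picture (full-image pixels):
- **Stapler candidates:** large (147,193) and small (148,140). The large one is meant.
- **Paperweight:** (141,247).
- **Tape:** (191,250).
- **Plant:** (320,245).
- **Cup:** (366,184).
- **Note block:** (376,246). Its look-alike is the white box or mouse-like thing at (362,285), plus small eraser bits at (173,219) and (339,217).
- **Coasters:** square (207,195) on the left, round (289,189) on the right. The estimates put their centres 0.25 m apart, which agrees with the description.

Next I'll take close wrist views.

```bash
cat >> h.py <<'E'
from scipy.spatial.transform import Rotation as Ro
def down(yaw):  # tool x axis at world yaw, tool y = closing line
    return (Ro.from_euler('z',yaw)*Ro.from_quat([1,0,0,0])).as_quat()
E
python3 - <<'E'
from h import *
P=camera_params('wrist');T=np.array(P['camera_from_world']);
c=-T[:3,:3].T@T[:3,3]; R=Ro.from_quat(read_tcp_rot()).as_matrix()
print('cam in tool',(R.T@(c-read_eef_pos())).round(3),'axis',(R.T@T[2,:3]).round(3),'xaxis',(R.T@T[0,:3]).round(3),P['K'],P['dist_coeffs'])
for nm,p in dict(right=(.49,-.29,.33),mid=(.55,.03,.33),left=(.50,.30,.33)).items():
    t=read_time_s(); 
    try: move_ptp(p,down(0))
    except MotionError as e: print(nm,e); continue
    im,P=snap('wrist','w_'+nm+'.png'); print(nm,read_time_s()-t,'centre',onz(P,(256,192),0).round(3),'corners',onz(P,(20,20),0)[:2].round(3),onz(P,(490,360),0)[:2].round(3))
    np.save('pics/P_'+nm+'.npy',P,allow_pickle=True)
    for n in NAMES:
        for r in tip_of('wrist',n)[:2]: print(n,np.round(r['at'],1),round(r['confidence'],2),onz(P,r['at'],0)[:2].round(4))
a=[cv2.resize(cv2.imread(f'pics/w_{n}.png'),(400,300)) for n in('left','mid','right')]
cv2.imwrite('pics/m.png',np.vstack([np.hstack([a[0],a[1]]),np.hstack([a[2],a[2]*0])]))
E
```

```text
cam in tool [ 0.069 -0.001 -0.124] axis [-0.273  0.001  0.962] xaxis [ 0.001  1.    -0.   ] [[320.66282141   0.         255.52280524]
 [  0.         320.66282141 197.40308157]
 [  0.           0.           1.        ]] [-0.08122739  0.          0.          0.          0.        ]
right 1.7500000000000002 centre [ 0.437 -0.292  0.   ] corners [0.681 0.031] [ 0.109 -0.733]
plant [183.6 193.7] 0.64 [ 0.4346 -0.1849]
pen_cup [283.8  62.9] 0.58 [ 0.6151 -0.3287]
note_block [300.8 195.4] 0.61 [ 0.4318 -0.3574]
note_block [181.9 194.5] 0.42 [ 0.4334 -0.1823]
round_coaster [112.9  69.3] 0.56 [ 0.61   -0.0973]
round_coaster [182.4 196.8] 0.49 [ 0.4299 -0.1829]
mid 1.2833 centre [0.498 0.028 0.   ] corners [0.743 0.35 ] [ 0.17  -0.414]
plant [391.5 233.2] 0.79 [ 0.4322 -0.1819]
pen_cup [504.9 111.7] 0.8 [ 0.6189 -0.3344]
note_block [492.9 230.6] 0.91 [ 0.4341 -0.3516]
paperweight [ 54.2 231.7] 0.68 [0.4347 0.3453]
stapler [41.1 11.2] 0.77 [0.7517 0.317 ]
stapler [ 48.6 122.5] 0.74 [0.6025 0.3251]
round_coaster [347.5 114.2] 0.91 [ 0.6099 -0.0995]
square_coaster [166.4 124.8] 0.86 [0.5958 0.1526]
tape_roll [148.1 234.7] 0.78 [0.4309 0.1936]
tape_roll [394.7 233.4] 0.45 [ 0.4318 -0.1871]
left 1.1167000000000007 centre [0.45  0.298 0.   ] corners [0.694 0.62 ] [ 0.122 -0.144]
paperweight [224.4 202.4] 0.6 [0.4338 0.3443]
stapler [233.6  80.2] 0.84 [0.6056 0.3276]
square_coaster [362.2  88.2] 0.92 [0.5962 0.1523]
tape_roll [324.6 203.1] 0.8 [0.4324 0.1957]
```

View pics/m.png

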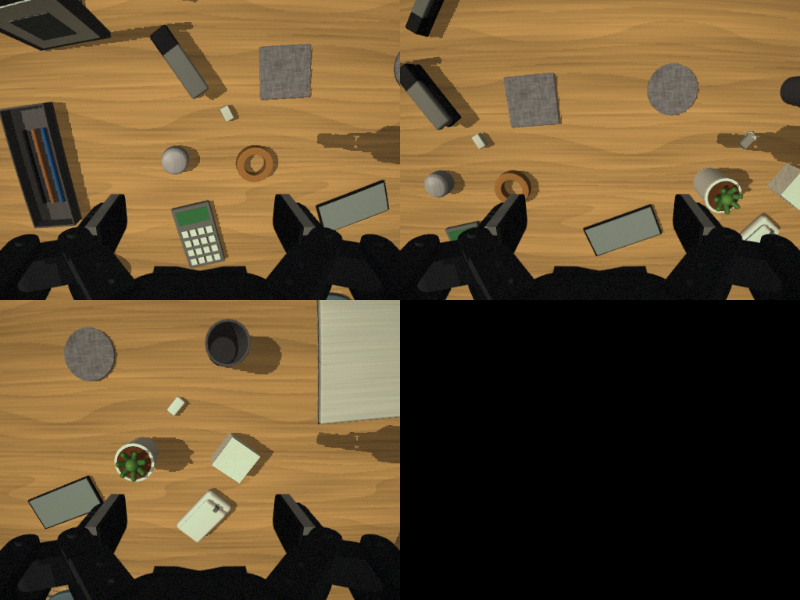

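Wrist composite:
- **Left view:** large stapler at (180,62), square coaster at (285,72), paperweight at (175,160), tape at (257,163). A pen tray and a picture frame stand at the far left.
- **Right view:** round coaster, cup, plant and block all match.

Now I'll segment the coasters precisely from several yaws so that the wrist camera's bias cancels.

```bash
cat >> h.py <<'E'
def gray_blob(im,P,pt,z,half=0.08):
    """mask of low-saturation region near world pt; returns contour as world points at height z"""
    c=proj(P,[pt[0],pt[1],z])[0]
    hsv=cv2.cvtColor(im,cv2.COLOR_RGB2HSV)
    m=((hsv[:,:,1]<75)).astype(np.uint8)*255
    m=cv2.morphologyEx(m,cv2.MORPH_OPEN,np.ones((3,3))); m=cv2.morphologyEx(m,cv2.MORPH_CLOSE,np.ones((5,5)))
    n,l,s,cc=cv2.connectedComponentsWithStats(m)
    u,v=c.round().astype(int); k=l[v,u]
    if k==0: return None
    cn=max(cv2.findContours((l==k).astype(np.uint8),cv2.RETR_EXTERNAL,cv2.CHAIN_APPROX_NONE)[0],key=cv2.contourArea)[:,0]
    return np.array([onz(P,p,z)[:2] for p in cn])
def fit(w):
    c,s,a=cv2.minAreaRect((w*1000).astype(np.float32)); cc=cv2.minEnclosingCircle((w*1000).astype(np.float32))
    M=cv2.moments((w*1e4).astype(np.float32).reshape(-1,1,2)); cen=np.array([M['m10'],M['m01']])/M['m00']/1e4
    return cen.round(4),np.round(s,1),round(a,1),round(cc[1]*2,1)
E
python3 - <<'E'
from h import *
R0=(.605,-.098);S0=(.592,.153)
im,P=snap('top')
for n,p in(('r',R0),('s',S0)):
    w=gray_blob(im,P,p,.005); print('top',n,None if w is None else fit(w))
im,P=snap('side')
for n,p in(('r',R0),('s',S0)):
    w=gray_blob(im,P,p,.005); print('side',n,None if w is None else fit(w))
for yaw in (0,np.pi/2,-np.pi/2,):
  for n,p in(('r',R0),('s',S0)):
    q=down(yaw); o=Ro.from_quat(q).apply([-.02,0,0])
    try: move_ptp((p[0]-o[0],p[1]-o[1],.22),q)
    except MotionError as e: print(yaw,n,e); continue
    im,P=snap('wrist'); w=gray_blob(im,P,p,.005); print(round(yaw,2),n,proj(P,[*p,.005]).round(0),None if w is None else fit(w), read_qpos()[6].round(2))
print(read_time_s())
E
```

```text
top r (array([ 0.6102, -0.103 ]), array([79.8, 80.6]), 44.1, 84.0)
top s (array([0.5913, 0.146 ]), array([82.6, 84. ]), 3.8, 113.6)
side r (array([ 1.2241, -0.6636]), array([2114.5, 1700. ]), 6.4, 2373.0)
side s (array([ 1.2241, -0.6636]), array([2114.5, 1700. ]), 6.4, 2373.0)
0 r [[259. 191.]] (array([ 0.6097, -0.1001]), array([87.7, 87.9]), 0.3, 89.1) -1.63
0 s [[254. 192.]] (array([0.5912, 0.1492]), array([89.1, 89. ]), 4.4, 124.0) -2.06
1.57 r [[256. 192.]] (array([ 0.6094, -0.0997]), array([88. , 87.5]), 0.0, 89.4) -0.19
1.57 s [[255. 190.]] (array([0.5908, 0.1498]), array([88.9, 89.3]), 4.3, 123.5) -0.63
-1.57 r [[254. 190.]] (array([ 0.6092, -0.1003]), array([88.6, 87.9]), 47.3, 89.1) -2.53
-1.57 s [[255. 192.]] (array([0.5906, 0.1489]), array([89. , 89.1]), 4.3, 123.6) -2.79
15.3667
```

Coasters: the centres are 0.250 m apart and the line is tilted 4.24°, and both match the description. Starting with the plant.

```bash
cat >> h.py <<'E'
RC=np.array([.6094,-.1000]);SC=np.array([.5909,.1493]);M=(RC+SC)/2
A=np.arctan2(RC[0]-SC[0],SC[1]-RC[1])   # yaw of the coaster frame
ZT=.21
def hover(p,yaw,z=ZT): move_ptp((p[0],p[1],z),down(yaw))
def lower(p,yaw,z,sp=.15): movel((p[0],p[1],z),down(yaw),speed=sp)
def up(z=ZT):
    e=read_eef_pos(); movel((e[0],e[1],z),speed=.25)
def refine(name,p,yaw=0):
    q=down(yaw); o=Ro.from_quat(q).apply([-.02,0,0])
    move_ptp((p[0]-o[0],p[1]-o[1],.22),q)
    im,P=snap('wrist','r_%s_%d.png'%(name,read_time_s()*10)); b=[]
    for r in tip_of('wrist',name):
        w=onz(P,r['at'],0)[:2]
        if np.hypot(*(w-p))<.03: b.append(w)
    return (b[0] if b else np.array(p)),im,P
def stat(s=''): print(s,'t',round(read_time_s(),1),'gap',round(read_finger_gap(),4),'F',np.round(read_grasp_force(),1),'eef',np.round(read_eef_pos(),4),'ft',np.round(read_ft_force(),1))
E
python3 - <<'E'
from h import *
p,im,P=refine('plant',(.4335,-.1835)); print(p)
hover(p,0); stat(); lower(p,0,.055); move_gripper(.05,30); stat('grip')
up(); stat('up')
hover(RC,0+A); lower(RC,A,.055+.007,.1); stat('down'); 
E
```

```text
[ 0.43221596 -0.18582629]
 t 17.3 gap 0.0857 F 0.0 eef [ 0.431  -0.1853  0.2092] ft [-0.3  0.3  0.5]
grip t 18.8 gap 0.0641 F 31.8 eef [ 0.4332 -0.1858  0.056 ] ft [-0.8  1.8  5.5]
up t 19.6 gap 0.0636 F 33.8 eef [ 0.4323 -0.1847  0.2089] ft [-1.3  1.  -3.4]
down t 22.0 gap 0.0638 F 33.8 eef [ 0.61   -0.1001  0.0628] ft [ 0.5 -0.6 -2.2]
```

```bash
cat >> h.py <<'E'
def settle(p,yaw,z,zmin):
    """lower in small steps till the load is borne"""
    f0=np.array(read_ft_force())[2]
    while z>zmin:
        z-=.001; lower(p,yaw,z,.05)
        if read_ft_force()[2]-f0>1.5: break
    return z
def recentre(p,yaw,z,w):
    lower(p,yaw,z,.1); pause(.2); move_gripper(w,20); stat('squeeze'); move_gripper(.085)
E
python3 - <<'E'
from h import *
z=settle(RC,A,.062,.057); stat('settled %.3f'%z)
move_gripper(.085); up(.15)
hover(RC,A+np.pi/2,.15); recentre(RC,A+np.pi/2,.060,.05)
up(); 
p,im,P=refine('plant',RC,A); stat('plant '+str(p-RC))
cup,im2,P2=refine('pen_cup',(.617,-.331)); print(cup)
cv2.imwrite('pics/c1.png',np.hstack([im,im2])[:,:,::-1][:, :, :]); cv2.imwrite('pics/c1.png',cv2.resize(cv2.imread('pics/c1.png'),(800,300)))
E
```

```text
settled 0.060 t 22.5 gap 0.0639 F 34.2 eef [ 0.6101 -0.0999  0.0612] ft [-2.3  1.9  6.6]
squeeze t 26.2 gap 0.0639 F 21.6 eef [ 0.6104 -0.1     0.0608] ft [1.  0.4 3. ]
plant [-0.00246313  0.00375908] t 28.7 gap 0.0848 F 0.0 eef [ 0.6289 -0.0986  0.2194] ft [ 0.2 -0.5 -0.6]
[ 0.61470662 -0.33104033]
```

View pics/c1.png

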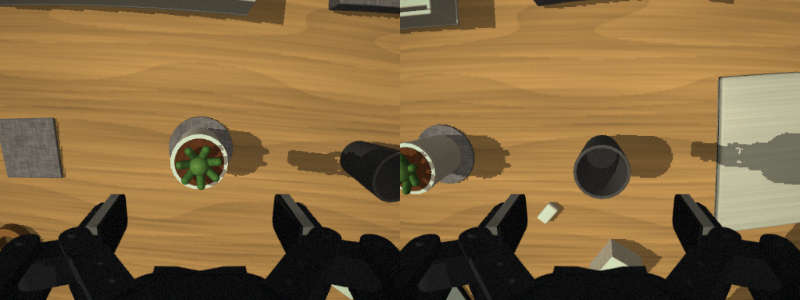

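The plant stands upright on the round coaster, at (200,150) in the left half. The cup is in the clear at (603,165). Next I move the cup.

```bash
python3 - <<'E'
from h import *
p=(.6155,-.331)
hover(p,0); lower(p,0,.062); move_gripper(.05,30); stat('grip')
up(); stat('up')
hover(SC,A,.23); lower(SC,A,.070,.15); z=settle(SC,A,.070,.064); stat('settled %.3f'%z)
move_gripper(.085); up(.15)
hover(SC,A+np.pi/2,.15); recentre(SC,A+np.pi/2,.067,.05); up()
bl,im,P=refine('note_block',(.431,-.355)); stat(str(bl))
cv2.imwrite('pics/blk.png',im[:,:,::-1]); np.save('pics/P_blk.npy',P,allow_pickle=True)
E
```

```text
grip t 31.4 gap 0.0612 F 32.7 eef [ 0.6164 -0.3315  0.0636] ft [-2.1  1.   4.9]
up t 32.2 gap 0.0611 F 33.1 eef [ 0.6154 -0.3303  0.2077] ft [-1.  -0.2 -2.5]
settled 0.068 t 35.6 gap 0.0616 F 33.3 eef [0.5915 0.1495 0.0687] ft [-0.9 -0.4  1.5]
squeeze t 39.2 gap 0.0635 F 21.3 eef [0.5909 0.1494 0.0678] ft [-2.5 -0.2  5.5]
[ 0.43148859 -0.35375051] t 42.3 gap 0.0851 F 0.0 eef [ 0.4524 -0.3535  0.2197] ft [ 0.8  0.8 -0.3]
```

View pics/blk.png

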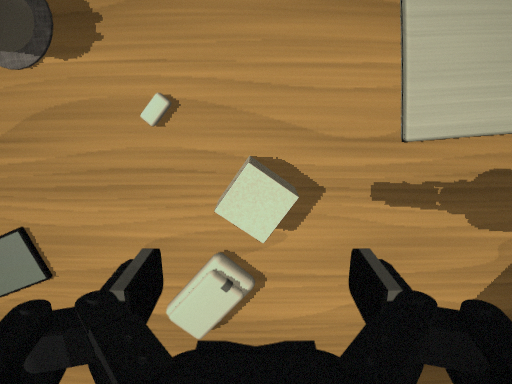

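The block's top-face corners are at about (299,196), (263,242), (215,211) and (254,163). A clip box sits beside its lower-left face, so I'll grip the other pair of faces.

```bash
python3 - <<'E'
from h import *
P=np.load('pics/P_blk.npy',allow_pickle=True).item()
c=np.array([onz(P,u,.045)[:2] for u in [(254,163),(299,196),(263,242),(215,211)]])
print(c.round(4),np.linalg.norm(c-np.roll(c,-1,0),axis=1).round(4),c.mean(0).round(4))
d=[c[1]-c[0],c[2]-c[3],]; print([np.degrees(np.arctan2(*v[::-1])).round(1) for v in d]); d=[c[0]-c[3],c[1]-c[2]]; print([np.degrees(np.arctan2(*v[::-1])).round(1) for v in d])
for u in [(205,260),(240,262),(222,280),(216,252)]: print(u,onz(P,u,.02)[:2].round(3))
for yd in (-40,-30,50,60,140):
    for z in(.21,.03): print(yd,z,np.round(inverse_kinematics((*c.mean(0),z),down(np.radians(yd))),2)[6])
E
```

```text
[[ 0.4703 -0.3506]
 [ 0.4383 -0.3943]
 [ 0.3899 -0.36  ]
 [ 0.4225 -0.3125]] [0.0542 0.0593 0.0577 0.0611] [ 0.4302 -0.3544]
[np.float64(-126.2), np.float64(-124.5)]
[np.float64(-38.6), np.float64(-35.3)]
(205, 260) [ 0.357 -0.296]
(240, 262) [ 0.354 -0.335]
(222, 280) [ 0.331 -0.315]
(216, 252) [ 0.366 -0.309]
-40 0.21 -1.1
-40 0.03 -0.93
-30 0.21 -0.96
-30 0.03 -0.78
50 0.21 0.22
50 0.03 0.4
60 0.21 0.37
60 0.03 0.55
140 0.21 1.66
140 0.03 1.75
```

```bash
python3 - <<'E'
from h import *
p=(.4302,-.3544); y=np.radians(-36)
hover(p,y); lower(p,y,.030); move_gripper(.04,30); stat('grip')
up(); stat('up')
hover(M,A); lower(M,A,.033,.15); z=settle(M,A,.033,.027); stat('settled %.3f'%z)
move_gripper(.085); up(.13)
hover(M,A+np.pi/2,.13); recentre(M,A+np.pi/2,.030,.04); up(.13)
hover(M,A,.13); recentre(M,A,.030,.04); up()
bl,im,P=refine('note_block',M,A); stat(str(bl-M))
cv2.imwrite('pics/blk2.png',im[:,:,::-1]); np.save('pics/P_blk2.npy',P,allow_pickle=True)
w,im2,P=refine('paperweight',(.434,.344)); print(w)
E
```

```text
grip t 44.6 gap 0.0597 F 33.4 eef [ 0.4309 -0.3549  0.0309] ft [-0.6  0.5  5.9]
up t 45.4 gap 0.0595 F 32.8 eef [ 0.4301 -0.3535  0.2083] ft [-0.1  0.7 -1.5]
settled 0.030 t 49.0 gap 0.06 F 33.4 eef [0.6001 0.0248 0.031 ] ft [-1.9  1.5  5.2]
squeeze t 52.9 gap 0.0594 F 23.4 eef [0.6003 0.0247 0.0304] ft [-0.1  0.3  3. ]
squeeze t 56.8 gap 0.0599 F 23.1 eef [0.6005 0.0246 0.0304] ft [0.4 0.2 2.8]
[0.0001366 0.0002885] t 58.4 gap 0.0849 F 0.0 eef [0.6189 0.0259 0.2185] ft [ 0.1 -0.8 -0.4]
[0.43437686 0.34489648]
```

View pics/blk2.png

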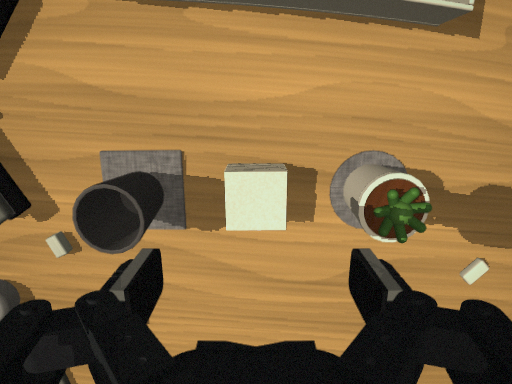

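The block is square and centred at (256,197), with the cup on the left coaster and the plant on the right one. Paperweight next.

```bash
python3 - <<'E'
from h import *
p=(.4344,.3447)
hover(p,A+np.pi/2,.12); recentre(p,A+np.pi/2,.020,.03); up(.10)
hover(p,A,.10); lower(p,A,.020,.1); pause(.2); move_gripper(.03,30); stat('grip'); up(); stat('up')
hover(M,A); zp=.045+.020; lower(M,A,zp+.004,.12); pause(.2); z=settle(M,A,zp+.004,zp-.003); stat('settled %.3f'%z)
move_gripper(.085); up()
w,im,P=refine('paperweight',M,A); stat('')
cv2.imwrite('pics/pw.png',im[:,:,::-1]); np.save('pics/P_pw.npy',P,allow_pickle=True)
s,im2,P=refine('stapler',(.605,.327)); print(s); cv2.imwrite('pics/st.png',im2[:,:,::-1]); np.save('pics/P_st.npy',P,allow_pickle=True)
cv2.imwrite('pics/c2.png',cv2.resize(np.hstack([im,im2])[:,:,::-1],(800,300)))
E
```

```text
squeeze t 62.9 gap 0.0489 F 20.8 eef [0.4348 0.3449 0.0205] ft [-0.6  0.4  3.9]
grip t 66.6 gap 0.0486 F 30.9 eef [0.4346 0.3444 0.0205] ft [-1.9 -1.5  5.6]
up t 67.5 gap 0.049 F 31.5 eef [0.4331 0.344  0.2083] ft [-1.2  0.9 -2.6]
settled 0.065 t 71.4 gap 0.0491 F 31.9 eef [0.6003 0.0246 0.0656] ft [-2.5  0.4  2. ]
 t 72.9 gap 0.085 F 0.0 eef [0.6189 0.026  0.2184] ft [ 0.3  0.4 -0.6]
[0.60493532 0.32922653]
```

View pics/c2.png

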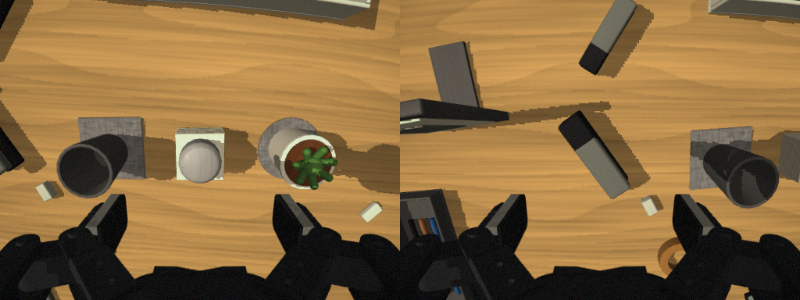

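The paperweight sits on the block at (200,160), left half. The large stapler is at (597,153), right half, and the small look-alike is at (607,38). One close crop of the stapler for its axis, plus a projected check of the paperweight.

```bash
python3 - <<'E'
from h import *
a=cv2.imread('pics/st.png')[125:270,180:325]; a=cv2.resize(a,(560,560),interpolation=cv2.INTER_CUBIC)
b=cv2.imread('pics/pw.png'); P=np.load('pics/P_pw.npy',allow_pickle=True).item()
t=np.linspace(0,2*np.pi,60)
for r,z,c in ((.025,.045+.024,M),(.025,.049,M),(.033,.073,RC),(.032,.09,SC)):
    for u in proj(P,np.c_[c[0]+r*np.cos(t),c[1]+r*np.sin(t),0*t+z]): b[int(round(u[1])),int(round(u[0]))]=(0,0,255)
b=cv2.resize(b[130:270,60:440],None,fx=2.1,fy=2.1,interpolation=cv2.INTER_NEAREST)
cv2.imwrite('pics/sa.png',a);cv2.imwrite('pics/sb.png',b)
E
```

```text
(no output)
```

View pics/sa.png

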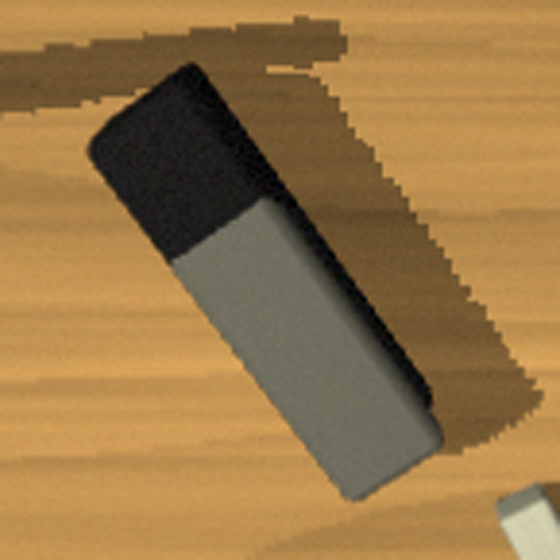

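View pics/sb.png

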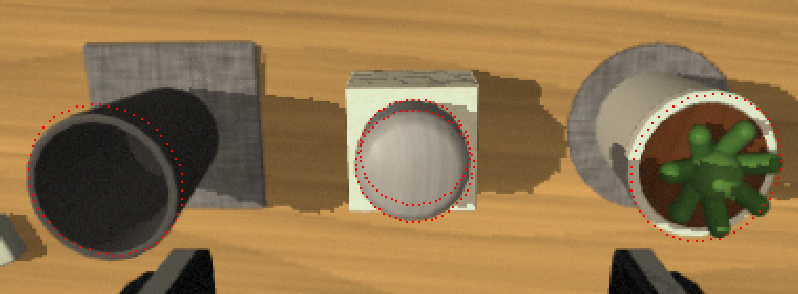

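Overlays fit: the paperweight, plant and cup outlines coincide with the predicted ones. Stapler crop corners: far end (190,63) and (88,150), near end (440,445) and (352,500).

```bash
python3 - <<'E'
from h import *
P=np.load('pics/P_st.npy',allow_pickle=True).item()
f=lambda u,z:onz(P,(180+u[0]/3.862,125+u[1]/3.862),z)[:2]
n=[f((442,440),.043),f((352,500),.043)]; 
for z in(.02,.03,.043):
    e=[f((192,63),z),f((88,150),z)]; d=np.mean(e,0)-np.mean(n,0); print(z,'len',np.linalg.norm(d).round(4),'mid',((np.mean(e,0)+np.mean(n,0))/2).round(4),'ang',np.degrees(np.arctan2(d[1],d[0])).round(1),'w',np.linalg.norm(e[0]-e[1]).round(4),np.linalg.norm(n[0]-n[1]).round(4))
for a,b in (((275,200),(442,437)),((172,262),(352,500))):
    d=f(a,.043)-f(b,.043); print(np.degrees(np.arctan2(d[1],d[0])))
for yd in (A*57.3,-150,-146,32,28,35): 
    print(yd,[None if (q:=inverse_kinematics((.603,.328,z),down(np.radians(yd)))) is None else np.round(q[6],2) for z in (.21,.022)])
S=M-.086*np.array([np.cos(A),np.sin(A)]); print(S,[None if (q:=inverse_kinematics((*S,.03),down(y))) is None else np.round(q[6],2) for y in (A+np.pi/2,A-np.pi/2)])
E
```

```text
0.02 len 0.1153 mid [0.6032 0.3303] ang 35.9 w 0.0362 0.0292
0.03 len 0.1157 mid [0.6039 0.3297] ang 35.0 w 0.0351 0.0292
0.043 len 0.1163 mid [0.6048 0.3289] ang 33.8 w 0.0336 0.0292
34.338403545044564
34.96560017646022
4.244326426023877 [np.float64(-1.62), np.float64(-1.52)]
-150 [np.float64(1.02), np.float64(0.86)]
-146 [np.float64(1.09), np.float64(0.93)]
32 [np.float64(-1.19), np.float64(-1.09)]
28 [np.float64(-1.26), np.float64(-1.15)]
35 [np.float64(-1.15), np.float64(-1.05)]
[0.51438582 0.01828563] [np.float64(0.35), np.float64(-2.43)]
```

```bash
python3 - <<'E'
from h import *
p=(.604,.3295); y=np.radians(34.6); S=M-.086*np.array([np.cos(A),np.sin(A)])
hover(p,y); move_gripper(.06); lower(p,y,.022); move_gripper(.015,40); stat('grip'); up(); stat('up')
Y=A+np.pi/2
hover(S,Y); lower(S,Y,.028,.12); pause(.2); z=settle(S,Y,.028,.019); stat('settled %.3f'%z)
move_gripper(.045); up(.21); stat()
s,im,P=refine('stapler',S,A); print(s-S)
cv2.imwrite('pics/fin.png',im[:,:,::-1]); np.save('pics/P_fin.npy',P,allow_pickle=True); stat()
E
```

```text
grip t 76.9 gap 0.0314 F 40.4 eef [0.6047 0.33   0.0231] ft [-0.   0.3  2.8]
up t 77.8 gap 0.0313 F 40.1 eef [0.6031 0.3297 0.2077] ft [-0.2  0.3 -2.8]
settled 0.022 t 82.4 gap 0.0318 F 41.0 eef [0.5146 0.0182 0.023 ] ft [-2.2 -0.1  7.3]
 t 83.6 gap 0.0451 F 0.0 eef [0.5133 0.0185 0.2088] ft [-0.6 -0.  -0.9]
[ 0.00228685 -0.00146844]
 t 84.9 gap 0.0449 F 0.0 eef [0.534  0.0196 0.2196] ft [-0.4 -0.  -0.6]
```

View pics/fin.png

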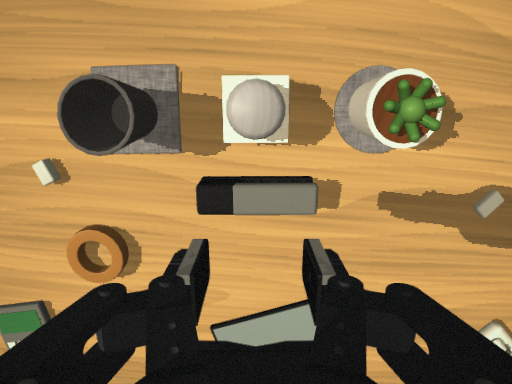

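Everything is in place, with the stapler spanning (197–318, 177–215). I'll check the stapler's lengthwise centre numerically with a projected outline.

```bash
python3 - <<'E'
from h import *
P=np.load('pics/P_fin.npy',allow_pickle=True).item(); b=cv2.imread('pics/fin.png')
S=M-.086*np.array([np.cos(A),np.sin(A)]); R=np.array([[np.cos(A),-np.sin(A)],[np.sin(A),np.cos(A)]])
for z in (.02,.03,.043): print(z,[((onz(P,u,z)[:2]-S)@R).round(4) for u in ((197,196),(318,197),(275,181),(275,214))])
B=cv2.resize(b[50:230,40:460],None,fx=1.9,fy=1.9,interpolation=cv2.INTER_CUBIC)
def dr(pts,c):
    u=((proj(P,pts)-[40,50]+.5)*1.9*8).round().astype(np.int32); cv2.polylines(B,[u],True,c,1,shift=3)
def box(o,hx,hy,z): return [[*(o+R@np.array([i*hx,j*hy])),z] for i,j in((1,1),(1,-1),(-1,-1),(-1,1))]
t=np.linspace(0,2*np.pi,60); cir=lambda o,r,z:np.c_[o[0]+r*np.cos(t),o[1]+r*np.sin(t),0*t+z]
dr(box(S,.016,.06,.043),(0,0,255));dr(box(S,.016,.06,0),(0,255,255));dr(box(M,.03,.03,.045),(0,0,255));dr(cir(M,.025,.069),(0,0,255));dr(cir(RC,.033,.073),(0,0,255));dr(cir(SC,.032,.09),(0,0,255))
cv2.imwrite('pics/ov.png',B)
E
```

```text
0.02 [array([-0.0024,  0.0621]), array([-0.0033, -0.065 ]), array([ 0.0138, -0.0194]), array([-0.0222, -0.0201])]
0.03 [array([0.0004, 0.0602]), array([-0.0004, -0.063 ]), array([ 0.0162, -0.0188]), array([-0.0187, -0.0194])]
0.043 [array([0.0041, 0.0577]), array([ 0.0033, -0.0603]), array([ 0.0192, -0.018 ]), array([-0.0143, -0.0186])]
```

View pics/ov.png

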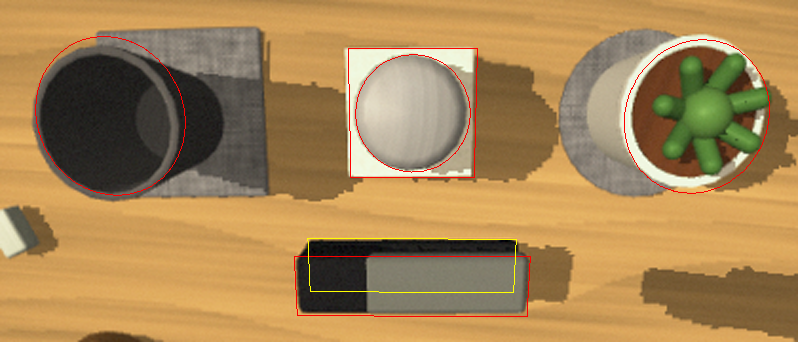

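The stapler and block fit. The plant and cup show about 2 mm of offset that could be parallax, so I'll check each from straight above.

```bash
python3 - <<'E'
from h import *
out=[];t=np.linspace(0,2*np.pi,90)
for n,c,r,z,cr in(('cup',SC,.032,.09,.045),('plant',RC,.033,.073,.045)):
    o=Ro.from_quat(down(A)).apply([.069,0,0]); move_ptp((c[0]-o[0],c[1]-o[1],.22),down(A)); pause(.3)
    im,P=snap('wrist',n+'_n.png'); b=im[:,:,::-1].copy(); u0=proj(P,[*c,.05])[0].astype(int)-60
    k=4.6; B=cv2.resize(b[max(u0[1],0):u0[1]+120,u0[0]:u0[0]+86*1+34],None,fx=3.3,fy=3.3,interpolation=cv2.INTER_CUBIC); off=np.array([u0[0],max(u0[1],0)])
    for rr,zz in((r,z),(.0225,.005+0*z),(cr,.005)):
        if rr==.0225: continue
        u=((proj(P,np.c_[c[0]+rr*np.cos(t),c[1]+rr*np.sin(t),0*t+zz])-off+.5)*3.3*8).astype(np.int32); cv2.polylines(B,[u],True,(0,0,255),1,shift=3)
    out.append(cv2.resize(B,(398,398)))
cv2.imwrite('pics/nad.png',np.hstack(out)); stat()
E
```

```text
t 87.2 gap 0.0451 F 0.0 eef [ 0.5409 -0.1039  0.2199] ft [ 0.1  1.  -0.4]
```

View pics/nad.png

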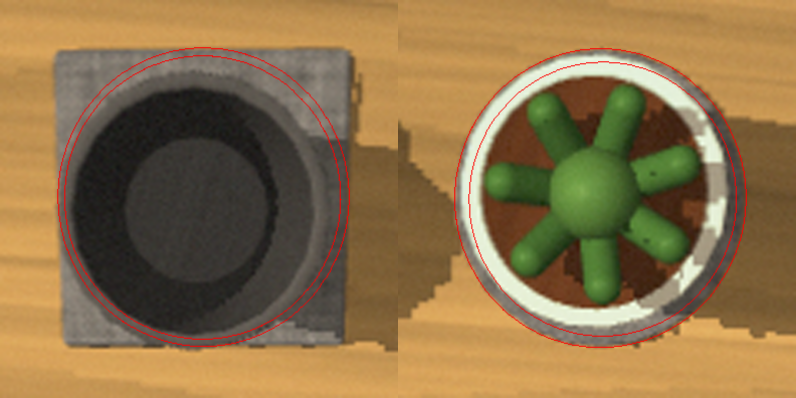

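From straight above, the plant is within about 2.7 mm of its coaster's centre and the cup within about 2.4 mm. Both are upright, so I'm handing in.

```bash
python3 - <<'E'
from h import *
up(.3); print(sign_off(), read_time_s())
E
```

```text
the job is handed in; nothing more can be done
the job is handed in; nothing more can be done
```

The desk is set out as asked and handed in at about 88 s: in the last camera check the plant and pen cup stood upright within about 3 mm of their coasters' centres, the block, paperweight and stapler matched their places to within about 2 mm, and the tape roll was left untouched.

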